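# Seat the pumpkin template on the tracing board's post

## Task

On the white tracing board, slide the pumpkin template (it has a grip bar) off its deck, keeping it low over the board rather than lifting it away, until its round hole sits over the steel post in the middle bay. Turn it square with the board, then let it go so that it drops over the post and lies flat on the floor of the bay. Leave the ghost template where it lies.

Things in the scene. Friction and masses are not known exactly. Their poses are not given: they have to be found in the camera images.
- board: White board fixed to the desk, 250 x 450 mm (x, y). Middle bay (|y| < 75 mm, x -100 to 90) lined with black card, floor 4 mm above the desk; decks left, right and behind it are 16 mm high. In the bay a fixed upright steel post, 12 mm thick, tip 13 mm above the desk (3 mm below the decks). Origin: post axis at desk height; z up, x away from the robot, y from deck to deck
- pumpkin: 6 mm plywood template, about 90 g, flat on the left or right deck: broad lobed round 120 mm wide (y), x -68 to 36 mm, stem to x = 52, two eye dots; round through hole 34 mm wide. Origin: hole centre on the underside; z up
- pumpkin_grip (a point): Centre of the pumpkin's wooden grip bar, which stands on its upper face, 38 mm from the hole centre along pumpkin -x: 14 mm thick (x), 44 mm long (y), 24 mm tall. The point is 18 mm above the underside (bar spans 6 to 30 mm); axes as pumpkin
- ghost: Ghost-shaped template of the same plywood on the other deck: narrow round head, small arms, wavy hem, about 105 mm wide (y), 120 mm long, with the same hole and grip bar. To be left alone. Origin and axes as pumpkin
Things that resemble listed ones, but are neither listed nor needed, are in the scene too. What is shaped like the pumpkin but blue or orange is not meant.

How it is judged:
By the outcome, as a careful person would: the job done as asked, in the order asked, and still so for the second after the job is handed in, with the robot touching nothing.
It also fails if it takes over 32 s, if anything falls off the work surface, if the arm or the gripper's body presses on something with over 40 N, if the wrist force passes 120 N, or if a joint passes its speed limit or range.

## Robot

A 6-joint arm with a two-finger parallel gripper is mounted at the origin on the work surface. World frame = base frame: x ahead of the robot, y to its left, z up, the work surface at z = 0. Lengths are in m, angles in rad, forces in N, time in s.
With the tool pointing down it reaches from about 0.425 to 0.95 m from the base axis. Payload 3.5 kg.
Tool frame: the origin (TCP) lies midway between the tips of the shut fingers; the grasp point (between the pads) lies 19 mm behind it; x points along the fingers, y is the direction in which the jaws open and shut, and the axes are right-handed (so a half turn about x gives the same grasp; the last joint's range is limited). The gripper opens to 85 mm and grips with 20 to 120 N. Pads are 22 mm wide; open, the fingers measure 114 mm over their backs; the gripper's body (76 mm by 85 mm) begins 54 mm behind the grasp point. The pads swing forward as they close: fully open they stand 13 mm farther back than shut.
Start: joints at [1.159, 0.286, 1.577, -0, 1.279, -0.15], TCP at [0.175, 0.652, 0.231] pointing down, gripper open.
Joint ranges: [-2.77, 2.77], [-0.9, 2.22], [0.21, 2.48], [-1.53, 4.67], [0.24, 2.81], [-2.84, 2.84]. Speed limits (rad/s): [2.79, 2.79, 3.14, 3.14, 3.14, 3.14].

## Interface

Orientations are given as a unit quaternion [x, y, z, w].
In Python, from plant import sensors, optics, ctrl gives the robot as it stands.
- The arm moves only by the tool arm_command, never from a script. Its argument "increments" is a list that holds one entry, the list of rows, each a list of 4 numbers: the shift along the tool's x, y, z in cm, then the turn about the tool's x in rad. A call has 1 to 20 rows; each row shifts and turns the commanded pose from where the row before left it, along the tool's axes as they then stand; what a row does not reach is not made up. A row lasts 1/8 s, in which the tool goes at most 62.5 mm and 10.7 degrees, less where a joint would pass 70% of its speed; a pose out of reach is approached as far as the arm can. A call with a gripper value outside its range is refused whole. "grip" is the finger opening in cm, from 0 to 8.54, set as the call begins (left out, the last holds). The fingers move at their own pace and stop on an object; "grip_force" is the grip in N (left out, the last holds). Time passes only in rows, so rows that do not move let the fingers close. It gives the time, the measured TCP pose, the force and the opening at its end, in the units of the state.
- sensors.get_state(): the state, without advancing time (a new reading comes with each control period).
- optics.read_camera(name): name is "side" or "top"; returns the picture (420x560x3 uint8, blue, green, red); there is no depth.
- optics.camera_model(name): a dict with "camera_matrix" (3x3 intrinsics, pixels), "world_from_camera" (4x4, takes a point from camera to world coordinates). Camera axes: x right, y up, looking along -z (the intrinsics and any distortion apply to the point x, -y, -z); pixel columns grow to the right and rows downward; lengths in m; the calibration is good to about 2 mm. A picture is of the moment at which its call begins. camera_model takes no time and is no camera call.
- ctrl.sign_off(): hands the job in, once; it reports no verdict.
Trained networks look in the newest picture that a camera, given by its name, has taken for a name from the list of things; names that differ only in an ending like _2 or _b are one class to them, and where a whole thing is asked for, a point or a joint stands for the part that bears it (a point fixed in the world has none). Each returns a list of dicts, best first, with "conf" (0 to 1); they miss things now and then, are a little off and sometimes report something else, mostly with a low value. They report only what shows in the picture. A call takes as long as a camera call. They do not tell look-alikes from the thing itself.
- optics.boxes_of(camera, query): "at" ([row, column] in pixels, amid what is visible of it).
- optics.place_of(camera, query): "at" ([row, column] in pixels: a listed point, or the origin of a listed thing).
The state is a dict: "time": time; "qpos": joint angles; "dq": joint speeds; "joint_efforts": joint torques, N m; "eef_pos": TCP position; "tcp_rot": TCP orientation; "contact_force": force on the tool from outside, world axes, zero at the start; "wrist_torque": the same for the moment, N m; "opening": opening from 0.0 (shut) to 1.0 (fully open).
Only numpy, scipy, OpenCV 4.12 (cv2) and the standard library are available. Lean on these libraries where they do the work, as an engineer would, in place of code of your own. Each camera call takes 0.05 s, during which the arm holds its last target.

## Working session

There is one attempt and no reset: what is moved stays moved. The work goes in short steps, Python scripts to look and compute and a tool call to move; the robot and the scene stay as the last step left them, time stands still between calls to the robot, and variables do not carry over. Pictures are saved under pics/ and viewed, and the job is handed in when it is done.

Besides the shell and the picture viewer there is one more tool, called after "Emit:" as name([rows], argument=value, ...), one row to a line, values as JSON. arm_command: Moves the arm, as the interface text tells. Its arguments: {"type":"object","properties":{"increments":{"type":"array","items":{"type":"array","items":{"type":"array","items":{"type":"number"}}}},"grip":{"type":"number"},"grip_force":{"type":"number"}},"required":["increments"]}

```bash
mkdir -p pics; ls
python3 - <<'E'
from plant import sensors, optics, ctrl
import cv2,numpy as np
s=sensors.get_state();print(s)
for c in("top","side"):
    im=optics.read_camera(c);cv2.imwrite(f"pics/{c}0.png",im)
    m=optics.camera_model(c);print(c,{k:np.round(v,4).tolist() if not isinstance(v,str) else v for k,v in m.items()})
    for q in("board","pumpkin","pumpkin_grip","ghost"):
        print(q,optics.place_of(c,q))
E
```

```text
pics
{'time': 0.0, 'qpos': array([ 1.15898639e+00,  2.87152442e-01,  1.57815811e+00,  1.18395306e-05,
        1.27860928e+00, -1.49984524e-01]), 'dq': array([-0.00094569,  0.00120811,  0.00058179,  0.00014424, -0.0017129 ,
        0.00109536]), 'joint_efforts': array([-1.88402319e-04, -4.05978405e+01, -2.92629701e+01, -6.30786985e-05,
        5.68077070e-03, -2.23258148e-06]), 'eef_pos': array([0.17441505, 0.65140358, 0.22996622]), 'tcp_rot': array([ 0.09151679,  0.70128749, -0.09309564,  0.70082361]), 'contact_force': array([ 0.58763345,  0.04763261, -0.07763219]), 'wrist_torque': array([-0.01624238, -0.01894831, -0.00826096]), 'opening': 0.9989174141822127}
top {'camera_matrix': [[513.6441, 0.0, 274.2353], [0.0, 513.6441, 211.7223], [0.0, 0.0, 1.0]], 'world_from_camera': [[-0.0149, 0.9958, -0.0903, 0.3957], [-0.9995, -0.0172, -0.0251, 0.0351], [-0.0265, 0.0899, 0.9956, 1.0531], [0.0, 0.0, 0.0, 1.0]]}
board [{'at': [182.3, 342.9], 'conf': 0.88}]
pumpkin [{'at': [184.3, 268.0], 'conf': 0.93}, {'at': [170.7, 173.2], 'conf': 0.87}]
pumpkin_grip [{'at': [172.7, 188.1], 'conf': 0.98}, {'at': [196.4, 266.3], 'conf': 0.87}, {'at': [283.4, 328.9], 'conf': 0.8}, {'at': [166.7, 420.1], 'conf': 0.46}]
ghost [{'at': [167.7, 417.5], 'conf': 0.97}]
side {'camera_matrix': [[536.588, 0.0, 274.142], [0.0, 536.588, 205.2729], [0.0, 0.0, 1.0]], 'world_from_camera': [[0.9935, 0.0959, -0.0613, 0.422], [-0.1127, 0.755, -0.646, -0.5934], [-0.0157, 0.6487, 0.7609, 0.7913], [0.0, 0.0, 0.0, 1.0]]}
board [{'at': [267.1, 324.2], 'conf': 0.78}]
pumpkin [{'at': [279.7, 194.7], 'conf': 0.91}, {'at': [201.7, 312.8], 'conf': 0.81}, {'at': [130.7, 308.2], 'conf': 0.72}]
pumpkin_grip [{'at': [194.0, 293.8], 'conf': 0.94}, {'at': [258.9, 201.0], 'conf': 0.82}, {'at': [140.3, 308.5], 'conf': 0.56}]
ghost [{'at': [344.5, 350.4], 'conf': 0.86}]
```

View pics/top0.png

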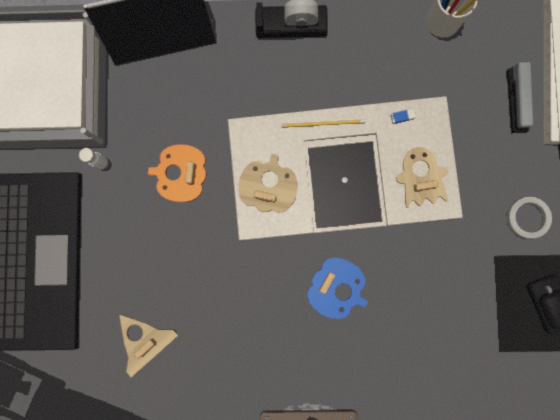

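View pics/side0.png

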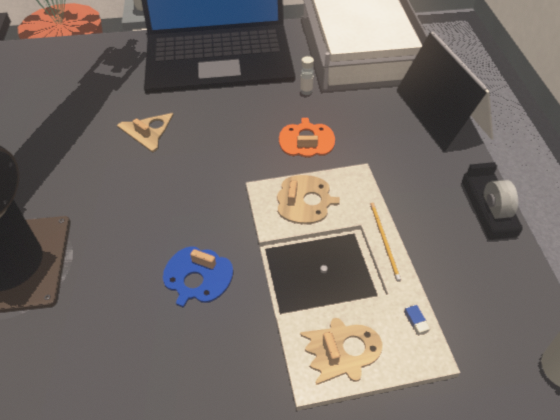

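Candidates for the pumpkin (top camera, row, col):
- plywood pumpkin on the left deck (184,268)
- orange pumpkin (172,180)
- blue pumpkin (288,338)
- plywood triangle (345,145)
- ghost on the right deck (170,420)

I choose the plywood one at (184,268) and will check it in a crop.

```bash
cat > h.py <<'E'
import numpy as np,cv2
from plant import sensors, optics, ctrl
def pix2w(cam,rc,z):
    m=optics.camera_model(cam);K=np.array(m["camera_matrix"]);T=np.array(m["world_from_camera"])
    d=np.linalg.inv(K)@np.array([rc[1],rc[0],1.]);d=T[:3,:3]@np.array([d[0],-d[1],-d[2]])
    return T[:3,3]+d*(z-T[2,3])/d[2]
def w2pix(cam,p):
    m=optics.camera_model(cam);K=np.array(m["camera_matrix"]);T=np.array(m["world_from_camera"])
    c=T[:3,:3].T@(np.array(p)-T[:3,3]);u=K@np.array([c[0],-c[1],-c[2]]);return u[1]/u[2],u[0]/u[2]
E
python3 - <<'E'
from h import *
im=cv2.imread("pics/top0.png");s=cv2.imread("pics/side0.png")
a=cv2.resize(im[95:245,222:467],None,fx=3.2,fy=3.2,interpolation=cv2.INTER_CUBIC);cv2.imwrite("pics/c1.png",a)
b=cv2.resize(s[160:400,240:450],None,fx=2.4,fy=2.4,interpolation=cv2.INTER_CUBIC);cv2.imwrite("pics/c2.png",b)
print(optics.camera_model("top").keys())
for n,c,rc,z in[("pump","top",(184.3,268),.016),("pump","side",(201.7,312.8),.016),("grip","top",(196.4,266.3),.034),("grip","side",(194,293.8),.034),("board","top",(182.3,342.9),0),("board","side",(267.1,324.2),0),("ghost","top",(167.7,417.5),.016)]:
    print(n,c,pix2w(c,rc,z).round(4))
E
```

```text
dict_keys(['camera_matrix', 'world_from_camera'])
pump top [0.5461 0.0731 0.016 ]
pump side [0.5586 0.0644 0.016 ]
grip top [0.5191 0.0762 0.034 ]
grip side [0.5229 0.0726 0.034 ]
board top [ 0.5497 -0.0809  0.    ]
board side [ 0.5571 -0.075  -0.    ]
ghost top [ 0.5744 -0.2308  0.016 ]
```

View pics/c1.png

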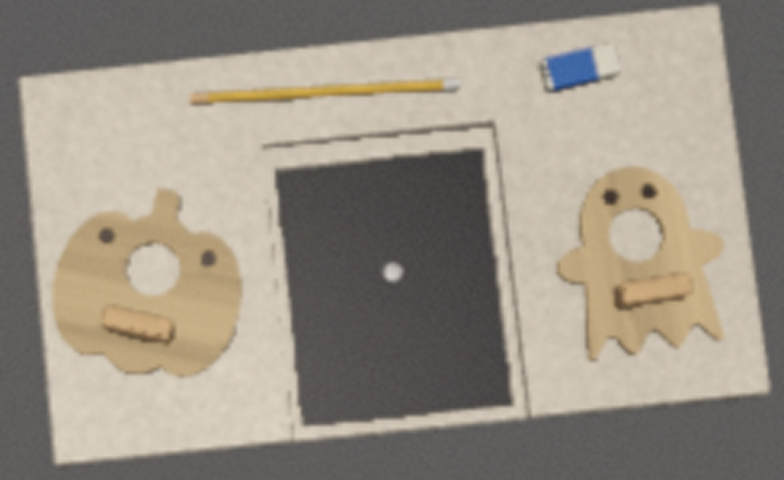

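View pics/c2.png

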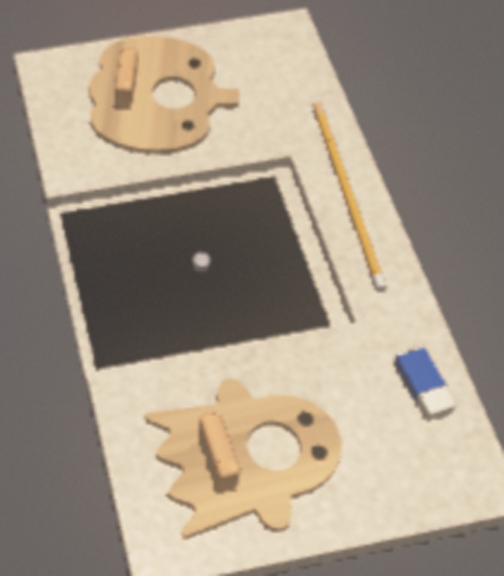

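The crop confirms plywood pumpkin: stem up at (190,168), two eyes, hole at (269,153), bar at (322,139). Post at (271,393). Now precise yaw and positions.

Run:
```python
from h import *
def W(c,p,z): # crop1 px (col,row) or crop2
    if c=="top": rc=((p[1]+.5)/3.2-.5+95,(p[0]+.5)/3.2-.5+222)
    else: rc=((p[1]+.5)/2.4-.5+160,(p[0]+.5)/2.4-.5+240)
    return pix2w(c,rc,z)
C=[W("top",p,.016) for p in[(20,77),(718,5),(768,392),(55,463)]]
print("sides",[np.linalg.norm(C[i]-C[(i+1)%4]).round(4) for i in range(4)])
u=(C[1]-C[0]);print("yaw from back edge",np.degrees(np.arctan2(-u[0],u[1])+np.pi).round(2)); 
u=C[2]-C[3];print(np.degrees(np.arctan2(-u[0],u[1])+np.pi).round(2))
for a,b in((3,0),(2,1)):
    u=C[b]-C[a];print("x yaw",np.degrees(np.arctan2(u[1],u[0])).round(2))
print("post top",W("top",(393,271),.013).round(4),"side",W("side",(201,260),.012).round(4))
print("centre",np.mean(C,0).round(4))
hT=W("top",(153,269),.019);hS=W("side",(174,93),.019)
print("hole",hT.round(4),hS.round(4))
# bar top
b0,b1=W("top",(105,313),.046),W("top",(174,324),.046)
print("bar top ends",b0.round(4),b1.round(4),np.linalg.norm(b0-b1).round(4))
# corners of bar top
gt=W("top",(139,320),.044);print("bar ctr",gt.round(4))
v=hT-gt;print("dist",np.hypot(v[0],v[1]).round(4),"yaw",np.degrees(np.arctan2(v[1],v[0])).round(2))
# stem tip mid, bar sides, eyes
st=W("top",(168,191),.022);v=st-hT;print("stem yaw",np.degrees(np.arctan2(v[1],v[0])).round(2),np.linalg.norm(v[:2]))
e0,e1=W("top",(106,235),.022),W("top",(208,258),.022);v=e0-e1;print("eyes yaw",np.degrees(np.arctan2(-v[0],v[1])).round(2))
es0,es1=W("side",(194,63),.022),W("side",(187,126),.022);v=es0-es1;print("eyes side yaw",np.degrees(np.arctan2(-v[0],v[1])).round(2))
v=b0-b1;print("bar yaw",np.degrees(np.arctan2(-v[0],v[1])).round(2))
a=cv2.resize(cv2.imread("pics/top0.png")[150:220,232:304],None,fx=8,fy=8,interpolation=cv2.INTER_CUBIC);cv2.imwrite("pics/c3.png",a)
```

```text
sides [np.float64(0.4505), np.float64(0.25), np.float64(0.4499), np.float64(0.2503)]
yaw from back edge 4.73
4.77
x yaw 4.7
x yaw 4.58
post top [ 0.5538 -0.0828  0.013 ] side [ 0.5534 -0.0846  0.012 ]
centre [ 0.5783 -0.0804  0.016 ]
hole [0.557  0.0699 0.019 ] [0.5582 0.0701 0.019 ]
bar top ends [0.5259 0.099  0.046 ] [0.5183 0.0565 0.046 ] 0.0432
bar ctr [0.5214 0.0781 0.044 ]
dist 0.0366 yaw -13.08
stem yaw -11.82 0.05055712224599043
eyes yaw -13.93
eyes side yaw -14.34
bar yaw -10.15
```

View pics/c3.png

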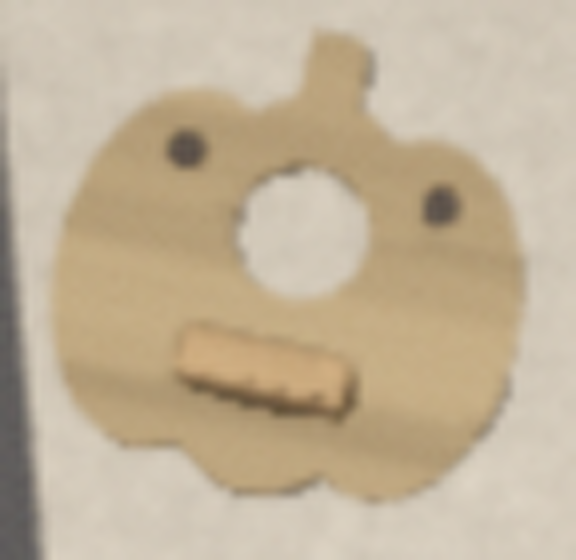

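```bash
cat >> h.py <<'E'
from scipy.spatial.transform import Rotation as R
def plan(target,yaw):
    """shift in tool axes (cm) after turning; yaw = desired world heading(deg) of tool y mod 180"""
    s=sensors.get_state();M=R.from_quat(s["tcp_rot"]).as_matrix()
    y=M[:,1];cur=np.degrees(np.arctan2(y[1],y[0]))
    d=(yaw-cur+90)%180-90
    t=np.radians(d)*(1 if M[2,0]>0 else -1)  # turn about tool x (down => reversed)
    D=np.array(target)-s["eef_pos"]
    M2=M@R.from_rotvec([t,0,0]).as_matrix()
    print("t",round(s["time"],3),"pos",s["eef_pos"].round(4),"xaxis",M[:,0].round(4),"ycur",round(cur,2),"F",s["contact_force"].round(2),"open",round(s["opening"],3))
    print("turn about x rad",round(t,4),"shift before-turn axes cm",(M.T@D*100).round(2),"after-turn axes",(M2.T@D*100).round(2))
    print("q",s["qpos"].round(3))
E
python3 -c "
from h import *
plan([.5208,.0782,.12],-12.5)"
```

```text
t 0.5 pos [0.1747 0.652  0.2313] xaxis [-0.e+00 -1.e-04 -1.e+00] ycur 75.0 F [ 0.2  -0.26 -0.02] open 1.001
turn about x rad 1.5271 shift before-turn axes cm [ 11.13 -46.46  48.28] after-turn axes [11.13 46.21 48.52]
q [ 1.159  0.286  1.577 -0.     1.279 -0.15 ]
```

Emit:
arm_command([
  [[0,-3.57,3.71,0],[0,-3.57,3.71,0],[0,-3.57,3.71,0],[0,-3.57,3.71,0],[0,-3.57,3.71,0],[0,-3.57,3.71,0],[0,-3.57,3.71,0],[0,-3.57,3.71,0],[0,-3.57,3.71,0],[0,-3.57,3.71,0],[0,-3.57,3.71,0],[0,-3.57,3.71,0],[0,-3.57,3.71,0]],
], grip=8.5)

```text
time: 2.12
eef_pos: [0.5212, 0.0773, 0.2317]
tcp_rot: [0.092, 0.701, -0.092, 0.701]
contact_force: [0.5, 0.2, 0.3]
opening: 0.996
```

Emit:
arm_command([
  [[1.1,0,0,0.1527],[1.1,0,0,0.1527],[1.1,0,0,0.1527],[1.1,0,0,0.1527],[1.1,0,0,0.1527],[1.1,0,0,0.1527],[1.1,0,0,0.1527],[1.1,0,0,0.1527],[1.1,0,0,0.1527],[1.1,0,0,0.1527],[0,0,0,0],[0,0,0,0]],
])

```text
time: 3.62
eef_pos: [0.5208, 0.0789, 0.1219]
tcp_rot: [0.551, 0.443, -0.551, 0.443]
contact_force: [0.7, -0.3, 0.1]
opening: 0.997
```

```bash
python3 -c "
from h import *
plan([.5208,.0782,.027],-12.5)
for c in('top','side'): cv2.imwrite(f'pics/{c}1.png',optics.read_camera(c))
print(optics.place_of('side','pumpkin_grip'))"
```

```text
t 3.625 pos [0.5208 0.0789 0.1219] xaxis [ 8.e-04 -0.e+00 -1.e+00] ycur -12.37 F [ 0.66 -0.26  0.08] open 0.997
turn about x rad 0.0023 shift before-turn axes cm [9.49 0.01 0.07] after-turn axes [9.49 0.01 0.07]
q [-0.042  0.08   2.028  0.     1.033  0.173]
[{'at': [139.9, 309.9], 'conf': 0.75}, {'at': [260.0, 200.9], 'conf': 0.66}]
```

View pics/side1.png

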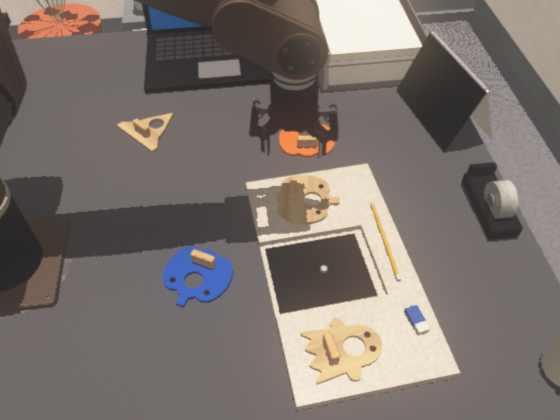

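The side view shows the gripper above the pumpkin, and nothing has been disturbed. Descending.

Emit:
arm_command([
  [[2,0,0,0],[2,0,0,0],[2,0,0,0],[1.2,0,0,0],[0.8,0,0,0],[0.5,0,0,0],[0,0,0,0],[0,0,0,0]],
])

```text
time: 4.78
eef_pos: [0.5209, 0.0789, 0.0369]
tcp_rot: [0.552, 0.442, -0.551, 0.443]
contact_force: [0.3, -0.1, 0.9]
opening: 0.992
```

```bash
python3 -c "
from h import *
plan([.5208,.0782,.027],-12.5)
a=optics.read_camera('side');cv2.imwrite('pics/s2.png',cv2.resize(a[90:260,220:420],None,fx=3.5,fy=3.5,interpolation=2))"
```

```text
t 4.775 pos [0.5209 0.0789 0.0369] xaxis [ 1.1e-03 -1.0e-04 -1.0e+00] ycur -12.49 F [ 0.34 -0.12  0.94] open 0.992
turn about x rad 0.0002 shift before-turn axes cm [0.99 0.   0.07] after-turn axes [0.99 0.   0.07]
q [-0.042  0.215  2.062 -0.     0.864  0.176]
```

View pics/s2.png

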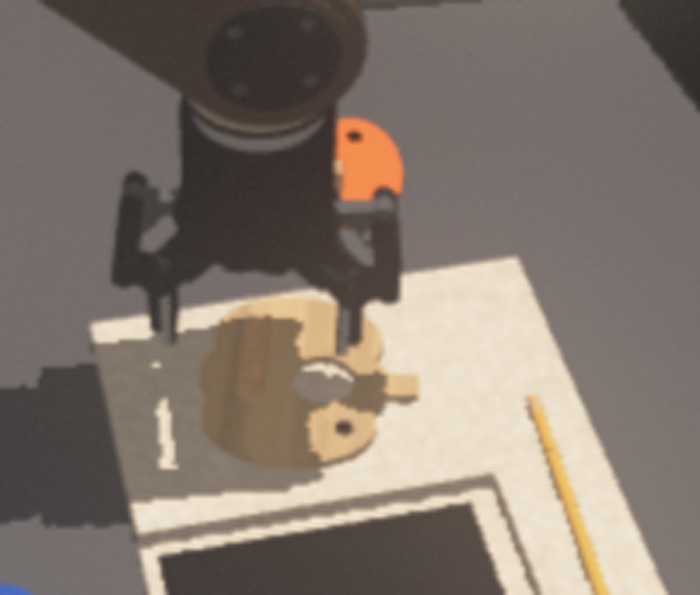

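```bash
python3 -c "
from h import *
def P(p): r,c=w2pix('side',p); return round((c-220)*3.5),round((r-90)*3.5)
u=np.array([np.cos(np.radians(-12.5)),np.sin(np.radians(-12.5)),0]);v=np.array([-u[1],u[0],0])
t=np.array([.5209,.0789,.050])
for s in(-1,1):
  for e in(-1,1): print('tip',s,e,P(t+u*s*.0425+v*e*.011))
b=np.array([.5208,.0782,.046])
for e in(-1,1): print('bar top end',P(b+v*e*.022))
for e in(-1,1): print('bar base end',P(b+v*e*.022-[0,0,.024]))
print(w2pix('top',b))
"
```

```text
tip -1 -1 (172, 346)
tip -1 1 (177, 316)
tip 1 -1 (332, 356)
tip 1 1 (334, 326)
bar top end (250, 372)
bar top end (257, 312)
bar base end (249, 402)
bar base end (256, 342)
(np.float64(194.84803422438011), np.float64(265.0190676099471))
```

```bash
python3 -c "
from h import *
a=cv2.imread('pics/top1.png');b=cv2.imread('pics/side0.png')
cv2.imwrite('pics/c5.png',cv2.resize(b[160:240,260:350],None,fx=7,fy=7,interpolation=2))
def P(p): r,c=w2pix('side',p); return round((c-260)*7),round((r-160)*7)
u=np.array([np.cos(np.radians(-12.5)),np.sin(np.radians(-12.5)),0]);v=np.array([-u[1],u[0],0])
b=np.array([.5208,.0782,.046])
for e in(-1,1): print('bar top end',P(b+v*e*.022))
"
```

```text
bar top end (219, 255)
bar top end (233, 134)
```

View pics/c5.png

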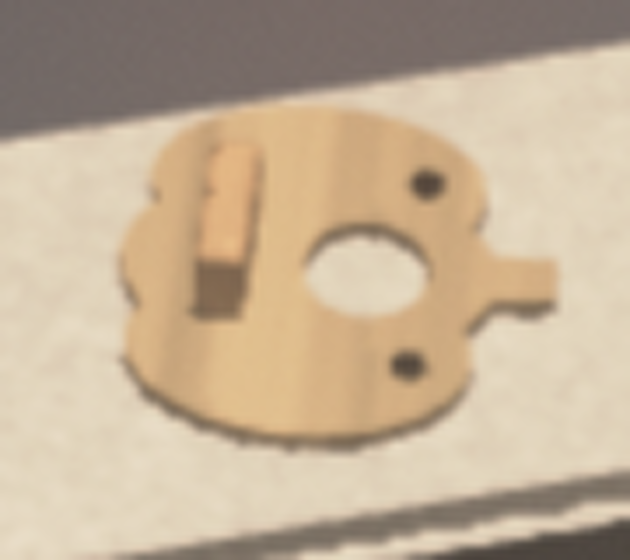

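The projection of my estimate matches the bar to about 2 mm. Lowering, then gripping.

Emit:
arm_command([
  [[0.5,0,0,0],[0.4,0,0,0],[0,0,0,0]],
])

```text
time: 5.2
eef_pos: [0.5199, 0.0789, 0.0267]
tcp_rot: [-0.551, -0.443, 0.552, -0.442]
contact_force: [0.4, -0.6, 0.3]
opening: 0.994
```

Emit:
arm_command([
  [[0,0,0,0],[0,0,0,0],[0,0,0,0],[0,0,0,0],[0,0,0,0],[0,0,0,0],[0,0,0,0],[0,0,0,0]],
], grip=0.6, grip_force=40)

```text
time: 6.2
eef_pos: [0.5207, 0.0789, 0.0276]
tcp_rot: [0.552, 0.442, -0.551, 0.443]
contact_force: [-0.1, -0.8, 2.4]
opening: 0.153
```

```bash
python3 -c "
from h import *
plan([.5157,-.0866,.029],4.7)
a=optics.read_camera('side');cv2.imwrite('pics/s3.png',cv2.resize(a[90:260,220:420],None,fx=3.5,fy=3.5,interpolation=2))"
```

```text
t 6.2 pos [0.5207 0.0789 0.0276] xaxis [ 6.e-04 -1.e-04 -1.e+00] ycur -12.49 F [-0.15 -0.81  2.4 ] open 0.153
turn about x rad -0.3 shift before-turn axes cm [-0.14  3.09 16.26] after-turn axes [-0.14 -1.85 16.45]
q [-0.042  0.231  2.064 -0.     0.846  0.176]
```

View pics/s3.png

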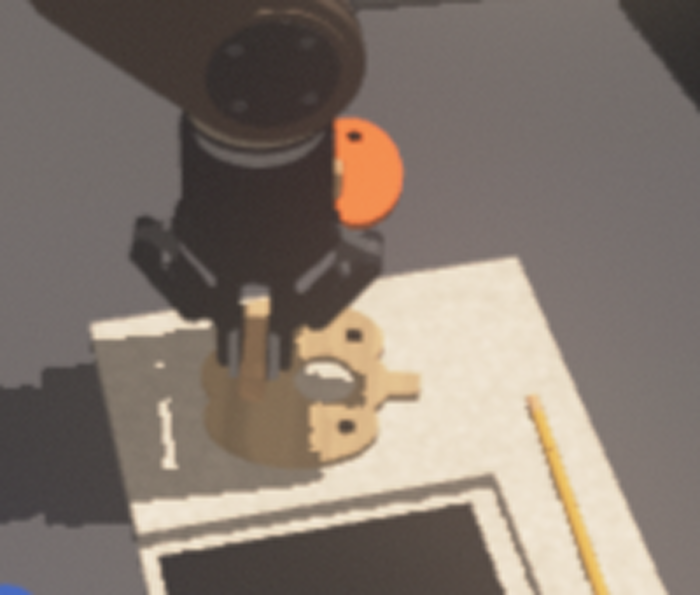

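Emit:
arm_command([
  [[-0.2,0,0,0],[-0.1,0,0,0],[0,0,0,0],[0,0.12,0.63,0],[0,0.123,0.63,0],[0,0,0,0]],
])

```text
time: 7.0
eef_pos: [0.5201, 0.0654, 0.0303]
tcp_rot: [-0.552, -0.442, 0.552, -0.442]
contact_force: [0.3, 0.1, -1.0]
opening: 0.155
```

```bash
python3 -c "
from h import *
plan([.5165,-.0750,.0306],-12.5)
a=optics.read_camera('side');cv2.imwrite('pics/s4.png',cv2.resize(a[120:290,230:430],None,fx=3.5,fy=3.5,interpolation=2))"
```

```text
t 7.0 pos [0.5201 0.0654 0.0303] xaxis [-1.e-04 -0.e+00 -1.e+00] ycur -12.55 F [ 0.34  0.11 -1.04] open 0.155
turn about x rad -0.0008 shift before-turn axes cm [-0.03  2.7  13.79] after-turn axes [-0.03  2.69 13.79]
q [-0.069  0.222  2.069 -0.     0.851  0.151]
```

View pics/s4.png

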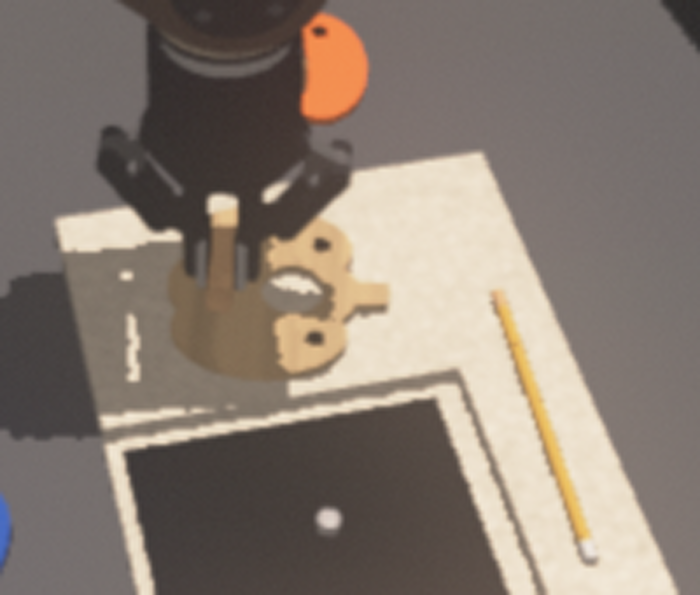

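The pumpkin moves with the gripper, and Fz of −1 N matches its weight. Sliding on to the post.

Emit:
arm_command([
  [[0,0.225,1.15,0],[0,0.225,1.15,0],[0,0.225,1.15,0],[0,0.225,1.15,0],[0,0.225,1.15,0],[0,0.225,1.15,0],[0,0.225,1.15,0],[0,0.225,1.15,0],[0,0.225,1.15,0],[0,0.225,1.15,0],[0,0.225,1.15,0],[0,0.225,1.15,0],[0,0,0,0],[0,0,0,0]],
])

```text
time: 8.8
eef_pos: [0.5165, -0.0745, 0.0303]
tcp_rot: [0.551, 0.443, -0.551, 0.443]
contact_force: [0.1, -0.3, -0.7]
opening: 0.153
```

```bash
python3 -c "
from h import *
plan([.5157,-.0863,.030],4.7)
a=optics.read_camera('side');cv2.imwrite('pics/s5.png',cv2.resize(a[160:340,230:430],None,fx=3.3,fy=3.3,interpolation=2))
a=optics.read_camera('top');cv2.imwrite('pics/t5.png',cv2.resize(a[95:245,222:467],None,fx=3.2,fy=3.2,interpolation=2))"
```

```text
t 8.8 pos [ 0.5165 -0.0745  0.0303] xaxis [-1.e-04  2.e-04 -1.e+00] ycur -12.5 F [ 0.09 -0.27 -0.68] open 0.153
turn about x rad -0.3002 shift before-turn axes cm [0.03 0.18 1.17] after-turn axes [ 0.03 -0.18  1.17]
q [-0.338  0.217  2.074  0.     0.85  -0.12 ]
```

View pics/s5.png

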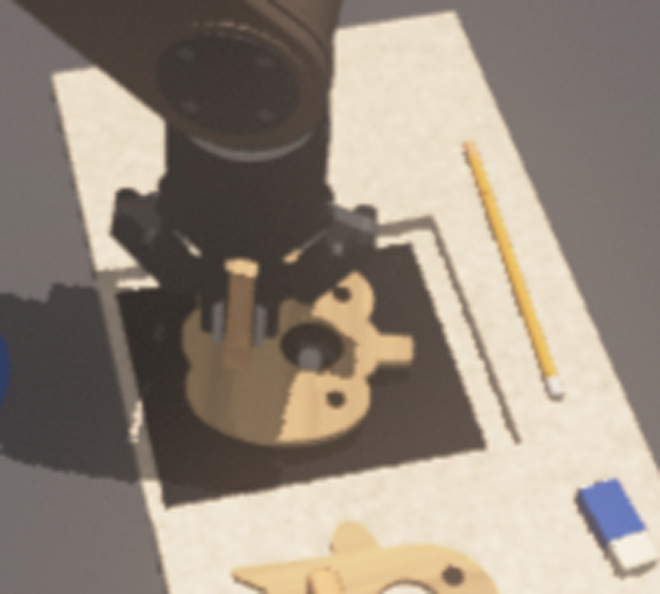

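View pics/t5.png

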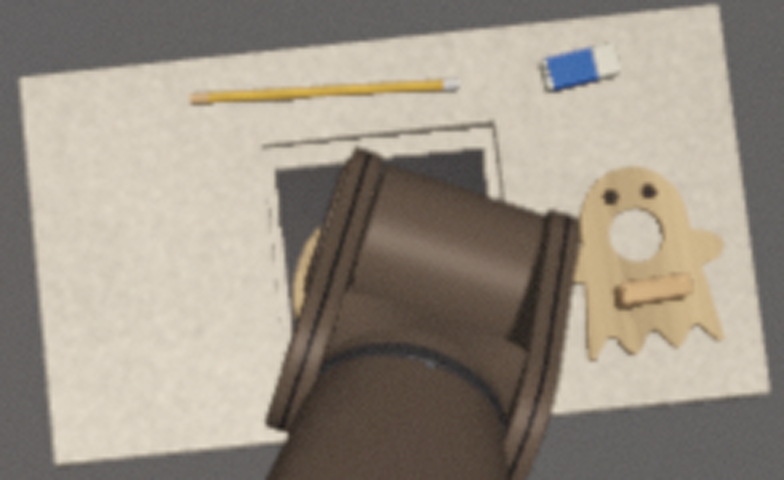

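```bash
python3 -c "
from h import *
def W(p,z): return pix2w('side',((p[1]+.5)/3.3-.5+160,(p[0]+.5)/3.3-.5+230),z)
print('hole',W((320,346),.0245).round(4),'post',W((311,356),.0125).round(4))
e0,e1=W((342,294),.0245),W((336,399),.0245);v=e0-e1;print('eyes yaw',np.degrees(np.arctan2(-v[0],v[1])))
"
```

```text
hole [ 0.5579 -0.0863  0.0245] post [ 0.5543 -0.084   0.0125]
eyes yaw -13.199261682858374
```

```bash
python3 -c "
from h import *
plan([.5114,-.0847,.030],5.0)"
```

```text
t 8.9 pos [ 0.5165 -0.0742  0.0302] xaxis [-2.e-04  2.e-04 -1.e+00] ycur -12.47 F [ 0.13  0.13 -0.52] open 0.151
turn about x rad -0.3049 shift before-turn axes cm [ 0.02 -0.27  1.14] after-turn axes [ 0.02 -0.6   1.  ]
q [-0.337  0.217  2.074  0.     0.85  -0.12 ]
```

Emit:
arm_command([
  [[0,-0.08,0.27,-0.076],[0,-0.1,0.27,-0.076],[0,-0.12,0.27,-0.076],[0,-0.14,0.27,-0.076],[0,0,0,0],[0,0,0,0]],
])

```text
time: 9.65
eef_pos: [0.5111, -0.0846, 0.0303]
tcp_rot: [0.478, 0.521, -0.478, 0.521]
contact_force: [-0.7, 0.8, -0.5]
opening: 0.152
```

```bash
python3 -c "
from h import *
plan([.5114,-.0847,.030],5)
a=optics.read_camera('side');cv2.imwrite('pics/s6.png',cv2.resize(a[180:320,240:400],None,fx=4,fy=4,interpolation=2))"
```

```text
t 9.65 pos [ 0.5111 -0.0846  0.0303] xaxis [ 0.  0. -1.] ycur 4.89 F [-0.71  0.84 -0.5 ] open 0.152
turn about x rad -0.002 shift before-turn axes cm [0.03 0.02 0.01] after-turn axes [0.03 0.02 0.01]
q [-0.36   0.21   2.083  0.     0.848 -0.445]
```

View pics/s6.png

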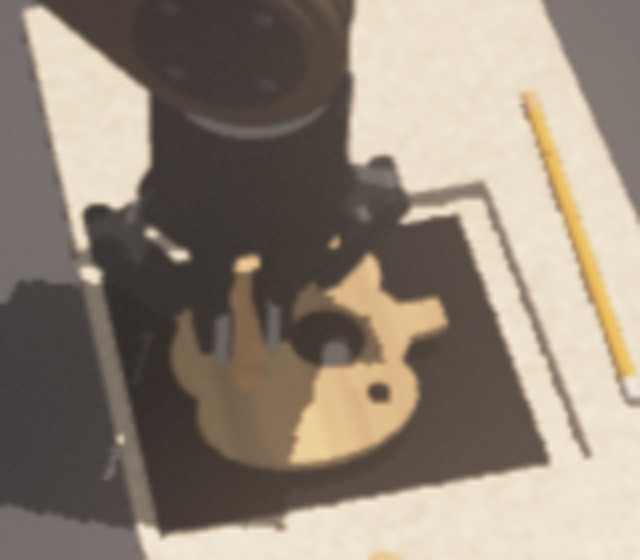

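```bash
python3 -c "
from h import *
def W(p,z): return pix2w('side',((p[1]+.5)/4-.5+180,(p[0]+.5)/4-.5+240),z)
def P(p): r,c=w2pix('side',p); return round((c-240)*4+1.5),round((r-180)*4+1.5)
print('hole',W((331,338),.0245).round(4),'post',W((336,351),.0125).round(4))
st=W((437,312),.0245);h=W((331,338),.0245);v=st-h;print('stem yaw',np.degrees(np.arctan2(v[1],v[0])))
# predicted outline of hole (17mm) around measured post, at underside .0185/top .0245
for a in range(0,360,45):
    p=np.array([.5550,-.0845,.0245])+.017*np.array([np.cos(np.radians(a)),np.sin(np.radians(a)),0]);print(a,P(p),end=' ')
a=cv2.imread('pics/s6.png')
cv2.imwrite('pics/s6b.png',cv2.convertScaleAbs(cv2.resize(a[280:400,240:480],None,fx=3,fy=3,interpolation=2),alpha=2.2,beta=10))
"
```

```text
hole [ 0.5508 -0.0846  0.0245] post [ 0.5539 -0.0836  0.0125]
stem yaw 9.144016194786648
0 (380, 333) 45 (363, 311) 90 (334, 304) 135 (308, 317) 180 (301, 341) 225 (317, 363) 270 (347, 370) 315 (373, 357)
```

View pics/s6b.png

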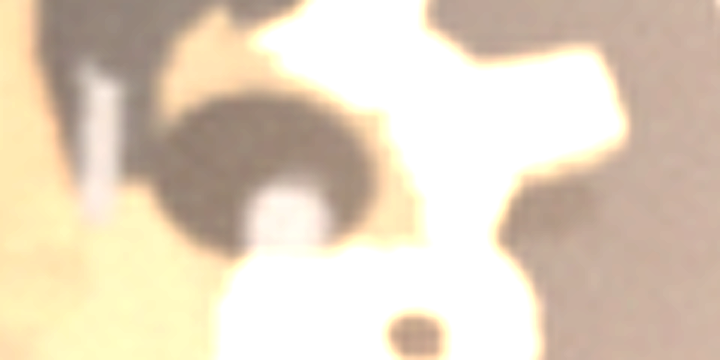

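```bash
python3 -c "
from h import *
def W(p,z,f,o): return pix2w('side',((p[1]+.5)/f-.5+o[0],(p[0]+.5)/f-.5+o[1]),z)
def ang(a,b): v=b-a; return np.degrees(np.arctan2(v[1],v[0])).round(1),np.linalg.norm(v).round(4)
o=(160,260)
print('init',ang(W((368,269),.022,7,o),W((407,366),.022,7,o)), 'stem',ang(W((368,269),.022,7,o),W((556,275),.022,7,o)))
o=(160,230)
print('s5',ang(W((319.5,346),.0245,3.3,o),W((336,399),.0245,3.3,o)),ang(W((319.5,346),.0245,3.3,o),W((412,351),.0245,3.3,o)))
o=(180,240)
print('s6',ang(W((328.5,337.5),.0245,4,o),W((378,392),.0245,4,o)),ang(W((328.5,337.5),.0245,4,o),W((440,311),.0245,4,o)))
plan([.5111+.0033,-.0846+.001,.0295],5)
"
```

```text
init (np.float64(-82.2), np.float64(0.0355)) stem (np.float64(-9.7), np.float64(0.0509))
s5 (np.float64(-85.4), np.float64(0.033)) (np.float64(-10.8), np.float64(0.0477))
s6 (np.float64(-61.8), np.float64(0.0337)) (np.float64(8.7), np.float64(0.0507))
t 9.7 pos [ 0.5111 -0.0846  0.0303] xaxis [ 0.e+00  1.e-04 -1.e+00] ycur 4.9 F [-0.12  0.06 -0.62] open 0.153
turn about x rad -0.0018 shift before-turn axes cm [ 0.08  0.34 -0.07] after-turn axes [ 0.08  0.34 -0.07]
q [-0.36   0.21   2.083  0.     0.848 -0.446]
```

Hole must go +3.4 mm along tool y, then a slight lowering. The jaws sit at 4.9° against the board's 4.7°.

Emit:
arm_command([
  [[0,0.17,-0.03,0],[0,0.17,-0.04,0],[0,0,0,0],[0.2,0,0,0],[0.2,0,0,0],[0,0,0,0],[0,0,0,0]],
])

```text
time: 10.58
eef_pos: [0.5144, -0.0839, 0.0263]
tcp_rot: [0.478, 0.521, -0.478, 0.521]
contact_force: [0.2, -0.8, -1.3]
opening: 0.153
```

```bash
python3 -c "
from h import *
plan([.5144,-.0836,.0265],5)
a=optics.read_camera('side');cv2.imwrite('pics/s7.png',cv2.convertScaleAbs(cv2.resize(a[230:300,270:370],None,fx=7,fy=7,interpolation=2),alpha=1.6,beta=10))"
```

```text
t 10.575 pos [ 0.5144 -0.0839  0.0263] xaxis [-1.e-04  0.e+00 -1.e+00] ycur 4.92 F [ 0.21 -0.83 -1.3 ] open 0.153
turn about x rad -0.0013 shift before-turn axes cm [-0.02  0.   -0.03] after-turn axes [-0.02  0.   -0.03]
q [-0.356  0.223  2.077 -0.     0.842 -0.442]
```

View pics/s7.png

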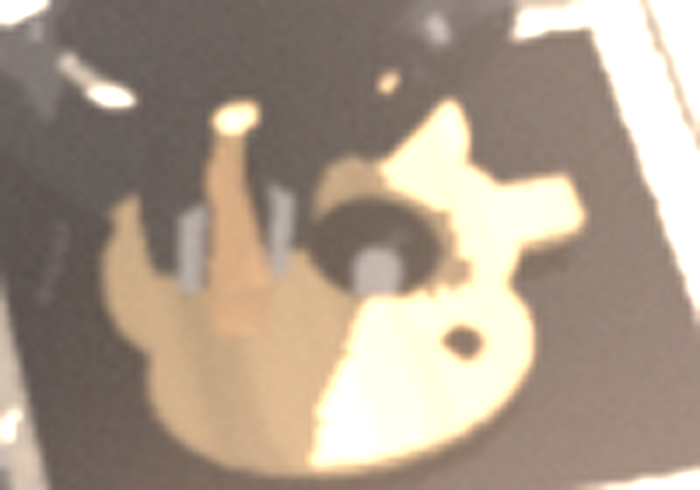

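Hole centre (375,246) and post tip (378,265): centred once parallax is allowed for. Releasing.

Emit:
arm_command([
  [[0,0,0,0],[0,0,0,0],[0,0,0,0],[0,0,0,0],[0,0,0,0]],
], grip=5)

```text
time: 11.25
eef_pos: [0.5144, -0.0839, 0.0263]
tcp_rot: [0.478, 0.521, -0.478, 0.521]
contact_force: [-0.0, -0.1, 0.8]
opening: 0.584
```

Emit:
arm_command([
  [[-1,0,0,0],[-2,0,0,0],[-3,0,0,0],[-4,0,0,0],[-4,0,0,0],[-4,0,0,0],[0,0,5,0],[0,0,5,0],[0,0,5,0],[0,0,5,0],[0,0,5,0],[0,0,0,0],[0,0,0,0]],
])

```text
time: 12.88
eef_pos: [0.5357, -0.3325, 0.2065]
tcp_rot: [0.478, 0.521, -0.478, 0.521]
contact_force: [-0.7, -0.1, -0.1]
opening: 0.585
```

```bash
python3 -c "
from h import *
plan([.5144,-.0836,.0265],5)
a=optics.read_camera('side');cv2.imwrite('pics/s8.png',cv2.resize(a[160:400,230:450],None,fx=2.4,fy=2.4,interpolation=2))
a=optics.read_camera('top');cv2.imwrite('pics/t8.png',cv2.resize(a[95:245,222:467],None,fx=3.2,fy=3.2,interpolation=2))
cv2.imwrite('pics/t8f.png',a)"
```

```text
t 12.875 pos [ 0.5357 -0.3325  0.2065] xaxis [-2.e-04  7.e-04 -1.e+00] ycur 4.91 F [-0.68 -0.11 -0.11] open 0.585
turn about x rad -0.0016 shift before-turn axes cm [ 1.801e+01  1.000e-02 -2.496e+01] after-turn axes [ 18.01   0.05 -24.96]
q [-0.716  0.211  1.714  0.     1.217 -0.802]
```

View pics/s8.png

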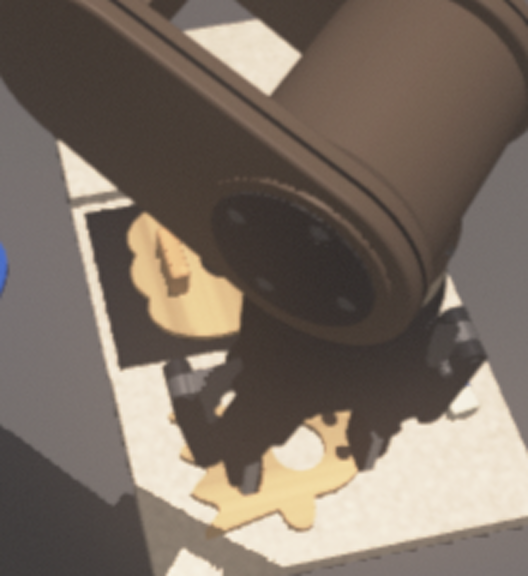

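View pics/t8.png

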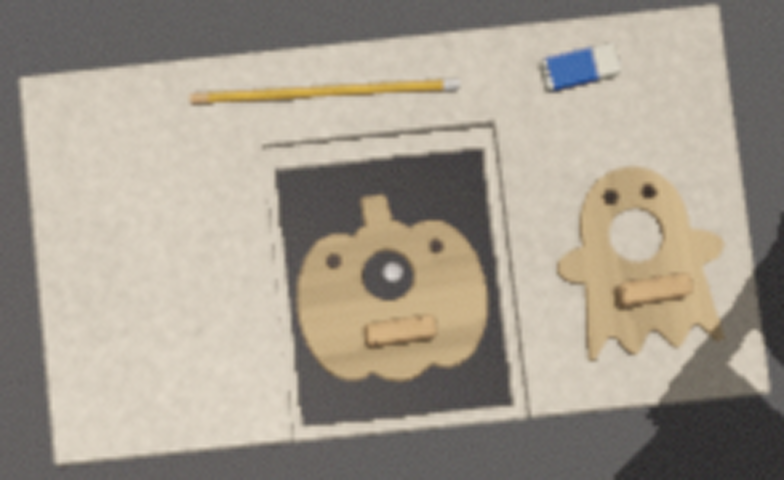

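Run:
```python
from h import *
a=cv2.imread('pics/t8f.png')
cv2.imwrite('pics/t9.png',cv2.resize(a[140:230,302:392],None,fx=6.5,fy=6.5,interpolation=2))
hsv=cv2.cvtColor(a,cv2.COLOR_BGR2HSV)
m=((hsv[...,2]>95)&(hsv[...,1]>60)).astype(np.uint8);m[:,:302]=0;m[:,384:]=0;m[:140]=0;m[226:]=0
n,l,st,_=cv2.connectedComponentsWithStats(m);k=1+st[1:,4].argmax();m=(l==k).astype(np.uint8)
print(st[k])
cs,h=cv2.findContours(m,cv2.RETR_CCOMP,cv2.CHAIN_APPROX_NONE)
W=lambda cc,z:np.array([pix2w('top',(p[0][1],p[0][0]),z)[:2] for p in cc])
o=max(cs,key=cv2.contourArea);ow=W(o,.010)
inn=[c for c,hh in zip(cs,h[0]) if hh[3]>=0];print([cv2.contourArea(c) for c in inn])
hc=W(max(inn,key=cv2.contourArea),.010).mean(0);post=pix2w('top',((271.5)/3.2-.5+95,393.5/3.2-.5+222),.013)[:2]
print('hole',hc,'post',post,(hc-post).round(4))
for y in np.arange(0,14,1):
    r=np.radians(y);R2=np.array([[np.cos(r),np.sin(r)],[-np.sin(r),np.cos(r)]])
    q=(ow-hc)@R2.T
    # mirror symmetry error + extents
    f=q*[1,-1];from scipy.spatial import cKDTree
    print(y,(cKDTree(q).query(f)[0].mean()*1000).round(2),(q.min(0)*1000).round(1),(q.max(0)*1000).round(1))
```

```text
[ 315  156   60   58 2396]
[8.5, 203.5, 7.0]
hole [ 0.55144863 -0.07960837] post [ 0.5537813  -0.08283833] [-0.0023  0.0032]
0 4.55 [-66.4 -63.2] [51.5 57.3]
1 4.12 [-66.7 -63. ] [51.8 57.7]
2 3.68 [-66.8 -62.7] [52.  58.2]
3 3.14 [-67.  -62.5] [52.2 58.7]
4 2.64 [-67.2 -62.2] [52.4 59.1]
5 2.06 [-67.3 -61.9] [52.6 59.5]
6 1.59 [-67.4 -61.6] [52.8 59.9]
7 1.18 [-67.5 -61.2] [52.9 60.3]
8 1.11 [-67.6 -60.9] [53.1 60.6]
9 1.22 [-67.6 -60.5] [53.2 61. ]
10 1.52 [-67.7 -60.3] [53.3 61.3]
11 1.97 [-67.7 -60. ] [53.4 61.6]
12 2.46 [-67.7 -59.8] [53.4 61.9]
13 2.93 [-67.6 -59.5] [53.5 62.2]
```

View pics/t9.png

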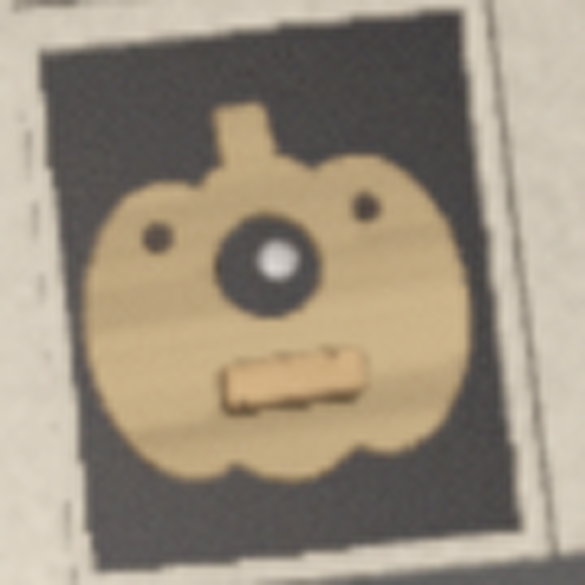

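The pumpkin lies flat over the post, but reads about 7.8° against the board's 4.7°, so about 3° out of square. There is time to mend it in place: regrip the bar lightly with the template on the floor, turn −3°, release.

```bash
python3 -c "
from h import *
print(pix2w('top',((374.5)/6.5-.5+140,(293.5)/6.5-.5+302),.033).round(4))
plan([.5141,-.0843,.0195],7.7)"
```

```text
[ 0.5149 -0.0839  0.033 ]
t 12.975 pos [ 0.5359 -0.3316  0.2065] xaxis [-1.e-04  4.e-04 -1.e+00] ycur 5.0 F [-0.03  0.23 -0.03] open 0.585
turn about x rad -0.0472 shift before-turn axes cm [ 1.871e+01 -2.000e-02 -2.482e+01] after-turn axes [ 18.71   1.15 -24.79]
q [-0.715  0.21   1.715  0.     1.217 -0.802]
```

Emit:
arm_command([
  [[0,0,-5,0],[0,0,-5,0],[0,0,-5,0],[0,0,-5,0],[0,0,-4.8,0],[0,0,0,-0.048],[4,0,0,0],[4,0,0,0],[4,0,0,0],[2.5,0,0,0],[0,0,0,0],[0,0,0,0]],
])

```text
time: 14.48
eef_pos: [0.5154, -0.0855, 0.0628]
tcp_rot: [0.465, 0.532, -0.465, 0.533]
contact_force: [1.1, 0.1, 0.6]
opening: 0.584
```

```bash
python3 -c "
from h import *
plan([.5145,-.0842,.0195],7.7)
a=optics.read_camera('side');cv2.imwrite('pics/s10.png',cv2.resize(a[210:310,260:390],None,fx=5,fy=5,interpolation=2))"
```

```text
t 14.475 pos [ 0.5154 -0.0855  0.0628] xaxis [ 2.1e-03 -8.0e-04 -1.0e+00] ycur 7.74 F [1.11 0.1  0.61] open 0.584
turn about x rad 0.0006 shift before-turn axes cm [ 4.32 -0.08 -0.15] after-turn axes [ 4.32 -0.08 -0.15]
q [-0.359  0.161  2.066  0.     0.913 -0.494]
```

View pics/s10.png

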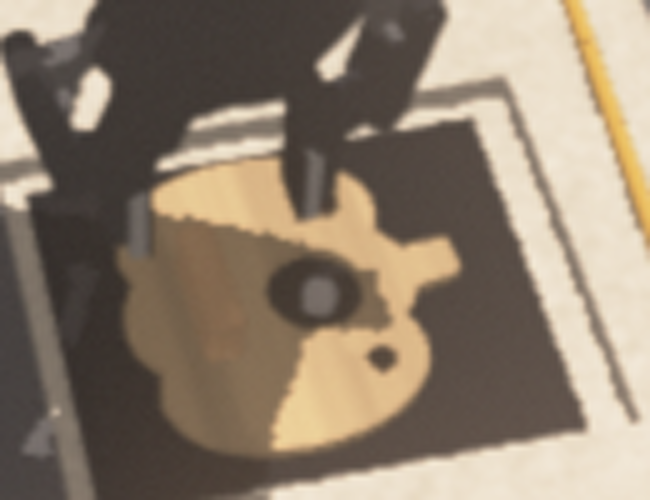

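The gripper is above the bar and the post shows at (297,319) within the hole. Descending 4.2 cm, gripping at the minimum force, turning, releasing.

Emit:
arm_command([
  [[1.5,-0.08,-0.15,0],[1.2,0,0,0],[0.9,0,0,0],[0.5,0,0,0],[0,0,0,0],[0,0,0,0]],
])

```text
time: 15.28
eef_pos: [0.5139, -0.0846, 0.0206]
tcp_rot: [0.465, 0.532, -0.465, 0.533]
contact_force: [-1.1, -0.4, -0.1]
opening: 0.585
```

Emit:
arm_command([
  [[0,0,0,0],[0,0,0,0],[0,0,0,0],[0,0,0,0],[0,0,0,0],[0,0,0,0]],
], grip=0.8, grip_force=20)

```text
time: 16.02
eef_pos: [0.514, -0.0846, 0.0207]
tcp_rot: [0.465, 0.532, -0.465, 0.533]
contact_force: [-0.9, 1.1, 4.3]
opening: 0.156
```

Emit:
arm_command([
  [[0,0,0,0.018],[0,0,0,0.018],[0,0,0,0.018],[0,0,0,0],[0,0,0,0]],
])

```text
time: 16.65
eef_pos: [0.514, -0.0844, 0.0207]
tcp_rot: [0.48, 0.519, -0.48, 0.52]
contact_force: [0.3, 1.3, 6.1]
opening: 0.158
```

Emit:
arm_command([
  [[0,0,0,0],[0,0,0,0],[0,0,0,0],[0,0,0,0],[0,0,0,0]],
], grip=5)

```text
time: 17.27
eef_pos: [0.5135, -0.0845, 0.0202]
tcp_rot: [0.48, 0.52, -0.48, 0.52]
contact_force: [-0.3, 0.1, -0.7]
opening: 0.584
```

Emit:
arm_command([
  [[-1,0,0,0],[-2,0,0,0],[-3,0,0,0],[-4,0,0,0],[-4,0,0,0],[-4,0,0,0],[0,0,5,0],[0,0,5,0],[0,0,5,0],[0,0,5,0],[0,0,5,0],[0,0,0,0],[0,0,0,0]],
])

```text
time: 18.9
eef_pos: [0.5334, -0.3332, 0.2005]
tcp_rot: [0.48, 0.52, -0.48, 0.519]
contact_force: [-0.1, 0.1, -0.0]
opening: 0.585
```

Run:
```python
from h import *
from scipy.spatial import cKDTree
s=sensors.get_state();print(s['time'],s['eef_pos'],s['opening'])
a=optics.read_camera('top');cv2.imwrite('pics/t11f.png',a)
cv2.imwrite('pics/t11.png',cv2.resize(a[95:245,222:467],None,fx=3.2,fy=3.2,interpolation=2))
b=optics.read_camera('side');cv2.imwrite('pics/s11.png',b)
hsv=cv2.cvtColor(a,cv2.COLOR_BGR2HSV)
m=((hsv[...,2]>95)&(hsv[...,1]>60)).astype(np.uint8);m[:,:302]=0;m[:,384:]=0;m[:140]=0;m[226:]=0
n,l,st,_=cv2.connectedComponentsWithStats(m);k=1+st[1:,4].argmax();m=(l==k).astype(np.uint8)
cs,h=cv2.findContours(m,cv2.RETR_CCOMP,cv2.CHAIN_APPROX_NONE)
W=lambda cc,z:np.array([pix2w('top',(p[0][1],p[0][0]),z)[:2] for p in cc])
ow=W(max(cs,key=cv2.contourArea),.010)
inn=[c for c,hh in zip(cs,h[0]) if hh[3]>=0]
hc=W(max(inn,key=cv2.contourArea),.010).mean(0);print('hole-post',(hc-[.5538,-.0828]).round(4))
for y in range(0,12):
    r=np.radians(y);R2=np.array([[np.cos(r),np.sin(r)],[-np.sin(r),np.cos(r)]])
    q=(ow-hc)@R2.T;print(y,(cKDTree(q).query(q*[1,-1])[0].mean()*1000).round(2),end='; ')
```

```text
18.9 [ 0.53339185 -0.33321513  0.20051126] 0.5851137492452488
hole-post [-0.0023  0.0012]
0 2.86; 1 2.34; 2 1.84; 3 1.43; 4 1.11; 5 1.03; 6 1.23; 7 1.71; 8 2.2; 9 2.73; 10 3.28; 11 3.78;
```

View pics/t11.png

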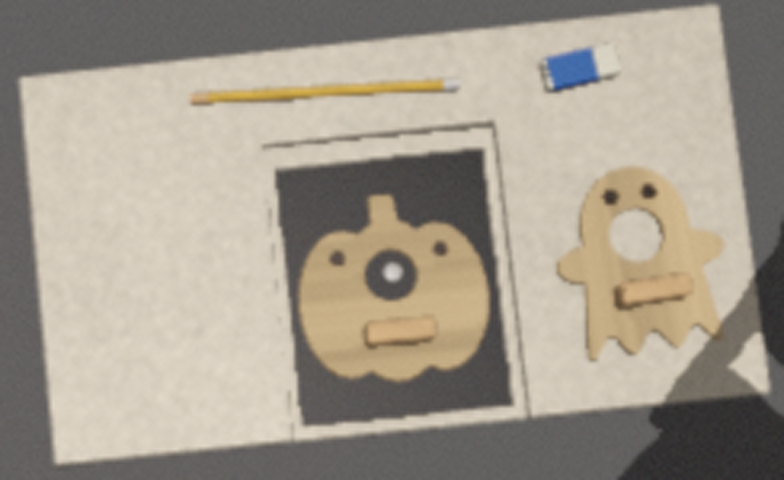

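The pumpkin is now at about 4.7°, matching the board. The post at (271,393) is centred in the hole, the template is flat in the bay, and the ghost, pencil and eraser are unmoved. Handing in.

```bash
python3 -c "
from plant import ctrl
print(ctrl.sign_off())"
```

```text
the job is handed in; nothing more can be done
None
```

The pumpkin template now lies in the middle bay with its hole over the steel post, square with the board to within about 1°. I handed the job in at about 19 s of the 32 s allowed.

- **Moves:** I gripped the plywood pumpkin's bar and raised it about 3 mm. I slid it off the left deck until the hole was over the post, turned it about 17°, lowered it about 4 mm and released it to drop over the post.
- **Correction:** The first look after the drop showed the template about 3° out of square. I regripped the bar lightly with the template on the bay floor, turned it −3° and released it again, so part of the squaring came after the drop.
- **Last checks (top camera):** The template reads about 4.7°, the same as the board, and its hole centre is about 2.5 mm from the post axis. It looks flat in the bay, though I judged that by eye and from its outline size, not from a height measurement. The ghost, pencil and eraser have not moved, and the gripper is well clear.
- **Disagreements:** While the template was held, the stem and eyes in the side camera suggested a few degrees more turn than the jaw angle. The top view after release confirmed this, and that was the 3° I corrected. The two cameras otherwise differed by about 1–2 mm.

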